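# Seat a brush-handle blank against the stop of a trimming jig

## Robot

A 6-joint arm with a two-finger parallel gripper is mounted at the origin on the work surface. World frame = base frame: x ahead of the robot, y to its left, z up, the work surface at z = 0. Lengths are in m, angles in rad, forces in N, time in s.
With the tool pointing down it reaches from about 0.325 to 0.9 m from the base axis. Payload 6.1 kg.
Tool frame: the origin (TCP) lies at the very end of the fingers, on their centre line; the grasp point (between the pads) lies 19 mm behind it; y points along the fingers, z is the direction in which the jaws open and shut, and the axes are right-handed (so a half turn about y gives the same grasp; the last joint's range is limited). The gripper opens to 87 mm and grips with 3 to 60 N. Pads are 19 mm wide; open, the fingers measure 117 mm over their backs; the gripper's body (75 mm by 190 mm) begins 51 mm behind the grasp point.
Start: joints at [1.138, 0.22, 1.526, -0, 1.395, -0.126], TCP at [0.189, 0.596, 0.223] pointing down, gripper open.
Joint ranges: [-2.98, 2.98], [-0.91, 2.08], [0.09, 2.57], [-1.24, 4.39], [0.2, 2.65], [-2.68, 2.68]. Speed limits (rad/s): [2.57, 2.57, 3.01, 3.14, 3.14, 3.14].

## Interface

Orientations are given as a rotation vector (axis times angle).
In Python, from rig import * gives the robot as it stands. Calls block until the motion is done:
- move_ptp(position, orientation): joint-space move of the TCP to a pose.
- move_l(position, frame=None, velocity=0.15, threshold=None): straight line of the TCP; frame=None keeps the orientation; velocity is the mean speed in m/s. With threshold (N) it stops when the force on the tool has changed by that much, and returns True; else False.
- set_joints(angles): joint-space move.
- set_gripper(opening): opening from 0.0 (shut) to 1.0 (fully open); the grip force is fixed at half the most; returns when the fingers have stopped.
- wait(seconds).
- solve_ik(position, orientation): joint angles nearest the present ones, or None.
- snapshot(name): name is "scene" or "top" or "wrist"; returns the picture (400x640x3 uint8, blue, green, red); there is no depth.
- camera_model(name): a dict with "camera_matrix" (3x3 intrinsics, pixels), "cam_to_world" (4x4, takes a point from camera to world coordinates). Camera axes: x right, y down, z forward; pixel columns grow to the right and rows downward; lengths in m; the calibration is good to about 2 mm. A picture is of the moment at which its call begins: read the wrist's pose just before it. camera_model takes no time and is no camera call; for the wrist camera it gives the pose at the moment of the call.
A pose or a line that the arm cannot do raises IKError and nothing moves.
- close_job(): hands the job in, once; it reports no verdict.
Readings, each from a call of its own:
- current_clock(): time.
- current_joint_pos(): joint angles.
- current_joint_velocities(): joint speeds.
- current_joint_torque(): joint torques, N m.
- current_tcp_pos(): TCP position.
- current_tool_rot(): TCP orientation.
- current_force(): force on the tool from outside, world axes, zero at the start.
- current_wrist_torque(): the same for the moment, N m.
- current_grip_width(): opening from 0.0 (shut) to 1.0 (fully open).
Only numpy, scipy, OpenCV 4.12 (cv2) and the standard library are available. Lean on these libraries where they do the work, as an engineer would, in place of code of your own. Each camera call takes 0.05 s, during which the arm holds its last target.

## Task

Take the long thick handle blank from the notched rack, lay it in the open end of the trimming jig's V-groove, and slide it along under the sprung hold-down shoe until its end is fully home against the disc of the stop; keep it pressed lightly there for about half a second so it is surely seated, then let go. The stop is only pinched in place, so feel for it gently, without striking, forcing or shifting it, and leave the other two blanks as they lie.

Things in the scene. Friction and masses are not known exactly. Their poses are not given: they have to be found in the camera images.
- blank_long: The blank to load: a dark turned hardwood rod, 150 mm long, 30 mm in diameter, about 0.1 kg, the only one both long and thick. Origin: on its axis, mid-length; x runs along the rod. Both ends alike (either may go first): flat face 24 mm across, rounded shoulder, full diameter from 15 mm on. Starts in one of the rack's three places, its axis level and 37 mm above the table.
- blank_short: Another blank of the same wood, 110 mm long, 30 mm in diameter, in the rack. Leave it. Origin: on its axis, mid-length; x along the rod.
- blank_thin: Another blank of the same wood, 150 mm long but only 20 mm in diameter, in the rack. Leave it. Origin: on its axis, mid-length; x along the rod.
- rack: Fixed low wooden rack with three places 85 mm apart along its y; the blanks lie along its x, each in V-notches of two cross rails 12 mm thick and 84 mm apart, tops 32 mm above the table; between the rails, under a blank's middle, it is free down to the 6 mm base board (130 x 230 mm). Origin: centre of its underside, on the table.
- jig: Fixed trimming jig: wooden base board 420 x 110 x 18 mm, long way along x, carrying a steel V-groove along x from x = -190 mm (open end) to +125 mm, a hold-down shoe over it and a stop at its +x end. Work is pushed in +x. Nothing beside the groove rises above the base board but the hold-down post, save an offcut lying there, 14 mm thick. Origin: centre of the base's underside, on the table.
- groove (a point): Point above the jig's origin on the axis where the 30 mm blank lies when down in the groove, 71 mm above the table; axes as the jig's. The groove is a 90 degree V of steel angle, legs 18 mm: bottom of the V 50 mm, leg edges 63 mm above the table, 30 mm wide overall (the blank's width), so fingers can straddle it. A 2 mm saw kerf crosses it at jig x = -20 mm.
- shoe (a point): Lowest point of the hold-down shoe at rest, over the groove at jig x = +30 mm: a leather-soled cylinder 28 mm thick that does not turn, on a sprung arm from a post at the jig's -y side, top about 115 mm above the table. It hangs 2.5 mm below the top of a blank in the groove; the nose lifts it. Pushing takes under 2 N before it, up to 11 N as the nose goes under, then steadily some 4 to 8 N.
- stop: The stop: a steel rod 12 mm thick on the groove axis, pinched in the tail block at the jig's +x end; about 16 N shifts it. A fine screw in its front end carries a steel disc 24 mm across, 6 mm thick, whose front face is the stop: it stands 10 to 22 mm ahead (-x) of the rod's front end, set differently each time. Origin: centre of the rod's front end, at jig x = 85 to 120 mm; axes as the jig's.
There are look-alikes about, which are no part of the job. Leave any turquoise look-alike of the blank_long alone.

How it is judged:
On the way, in this order (a step that is already met when the one before it is completed fails the run):
1. the long thick blank lies down in the groove, well short of the stop (x of blank_long in the frame of stop between -0.3 and -0.115 m and y of blank_long in the frame of groove between -0.003 and 0.003 m and z of blank_long in the frame of groove below 0.003 m and angle between the x axis of blank_long and the x axis of jig, either way round below 0.06 rad), for 0.2 s.
2. the blank's end bears lightly on the stop (over 1 N) for 0.3 s (contact force between blank_long and stop above 1 N), for 0.3 s.
At the end, for the whole second after the job is handed in: The long thick blank lies at rest, let go, down in the groove under the shoe, its axis within 2.5 mm and 0.04 rad of the groove's, with no more than 1.5 mm between its end and the stop's disc, and the stop within 2 mm of where it was set (distance between blank_long and spindle_c0 below 0.0795 m and y of blank_long in the frame of groove between -0.0025 and 0.0025 m and z of blank_long in the frame of groove below 0.0025 m and angle between the x axis of blank_long and the x axis of jig, either way round below 0.04 rad and distance of stop from where it was at the start of the episode below 0.002 m and linear speed of blank_long below 0.01 m/s); the robot touches nothing.
It fails at once if the stop is shifted by more than 2 mm (distance of stop from where it was at the start of the episode above 0.002 m).
It fails at once if the blank is driven against the stop with more than 12 N (contact force between blank_long and stop above 12 N).
It fails at once if the short blank is moved by more than 15 mm (distance of blank_short from where it was at the start of the episode above 0.015 m).
It fails at once if the thin blank is moved by more than 15 mm (distance of blank_thin from where it was at the start of the episode above 0.015 m).
It also fails if it takes over 72 s, if anything falls off the work surface, if the arm or the gripper's body presses on something with over 40 N, if the wrist force passes 120 N, or if a joint passes its speed limit or range.

## Working session

There is one attempt and no reset: what is moved stays moved. The work goes in short steps, each a Python script; the robot and the scene stay as the last script left them, time stands still between calls to the robot, and variables do not carry over. Pictures are saved under pics/ and viewed, and the job is handed in when it is done.

```bash
ls; mkdir -p pics; python3 - <<'E'
from rig import *
import cv2
for n in ("scene","top","wrist"):
    cv2.imwrite(f"pics/{n}0.png",snapshot(n))
    m=camera_model(n);print(n,m["camera_matrix"].round(1).tolist(),m["cam_to_world"].round(3).tolist())
print(current_clock(),current_tool_rot(),current_tcp_pos())
E
```

```text
pics
scene [[374.1, 0.0, 319.4], [0.0, 374.1, 199.7], [0.0, 0.0, 1.0]] [[-0.67, 0.6, -0.438, 0.85], [0.743, 0.541, -0.395, 0.35], [-0.0, -0.59, -0.807, 0.73], [0.0, 0.0, 0.0, 1.0]]
top [[367.3, 0.0, 324.0], [0.0, 367.3, 201.4], [0.0, 0.0, 1.0]] [[-0.008, -0.988, 0.156, 0.353], [-1.0, 0.008, 0.0, 0.009], [-0.002, -0.156, -0.988, 0.906], [0.0, 0.0, 0.0, 1.0]]
wrist [[321.4, 0.0, 319.2], [0.0, 321.4, 197.4], [0.0, 0.0, 1.0]] [[0.302, 0.909, 0.287, 0.11], [0.953, -0.287, -0.093, 0.621], [-0.003, 0.302, -0.953, 0.384], [0.0, 0.0, 0.0, 1.0]]
0.15 [-1.55880101  0.2411569  -0.24049684] [0.18854418 0.59539022 0.22167495]
```

View pics/scene0.png

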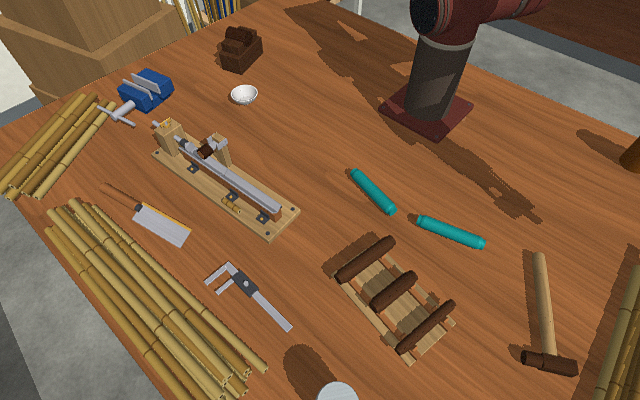

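View pics/top0.png

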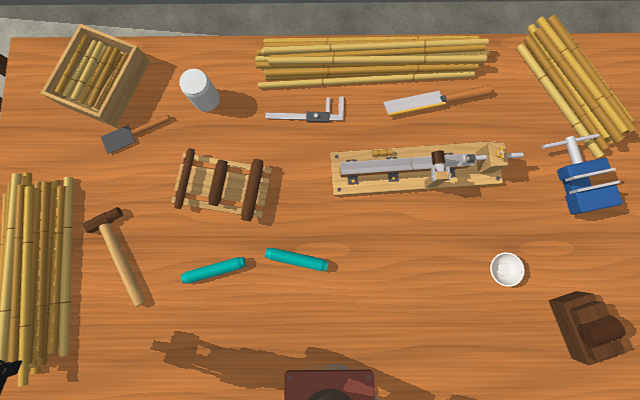

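View pics/wrist0.png

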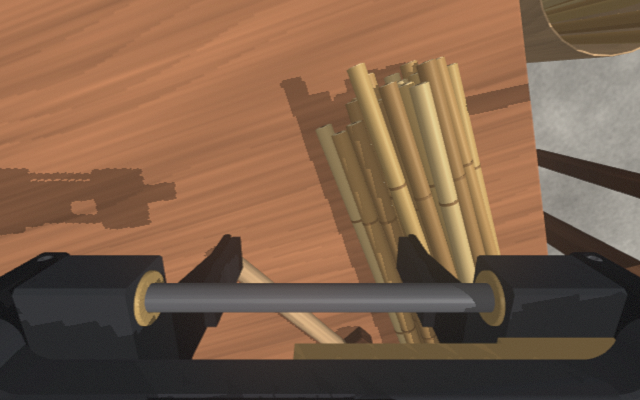

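The scene and top views agree. Candidates in the top view are the dark rods in the rack at (185,179), (218,183) and (254,190), the turquoise look-alikes at (213,270) and (297,260), and the hammer head at (103,220). By the description, (254,190) looks both long and thick; I'll check it in a crop.

```bash
cat > h.py <<'E'
import numpy as np, cv2
def ray(m,px):
    K=m["camera_matrix"];T=m["cam_to_world"]
    d=np.linalg.inv(K)@np.array([px[0],px[1],1.]);return T[:3,3],T[:3,:3]@d
def onz(m,px,z):
    o,d=ray(m,px);return o+d*(z-o[2])/d[2]
def proj(m,p):
    T=np.linalg.inv(m["cam_to_world"]);q=m["camera_matrix"]@(T[:3,:3]@np.array(p)+T[:3,3]);return q[:2]/q[2]
E
python3 - <<'E'
from rig import *
from h import *
im=cv2.imread("pics/top0.png");m=camera_model("top")
a=cv2.resize(im[140:230,165:285],None,fx=5,fy=5,interpolation=cv2.INTER_CUBIC)
b=cv2.resize(im[130:210,320:530],None,fx=3.8,fy=3.8,interpolation=cv2.INTER_CUBIC)
cv2.imwrite("pics/rack.png",a);cv2.imwrite("pics/jig.png",b)
hsv=cv2.cvtColor(im,cv2.COLOR_BGR2HSV)
sub=hsv[140:230,165:285]
mask=((sub[...,2]<105)).astype(np.uint8)
mask=cv2.morphologyEx(mask,cv2.MORPH_OPEN,np.ones((5,5)))
cv2.imwrite("pics/rmask.png",cv2.resize(mask*255,None,fx=5,fy=5))
n,l,s,c=cv2.connectedComponentsWithStats(mask)
for i in range(1,n):
    if s[i,4]<60: continue
    pts=np.argwhere(l==i)[:,::-1]+[165,140]
    W=np.array([onz(m,p,0.037)[:2] for p in pts])
    r=cv2.minAreaRect(W.astype(np.float32)*1000);print(pts.mean(0),r,s[i])
E
```

```text
[217.87866928 182.60665362] ((539.2689819335938, 264.6296081542969), (29.594560623168945, 110.27409362792969), 79.60720825195312) [ 44  21  19  44 511]
[253.81127983 190.61388286] ((520.1437377929688, 177.32749938964844), (19.980440139770508, 150.69064331054688), 79.27397918701172) [ 80  20  18  61 461]
[182.5026178  190.41361257] ((521.2130737304688, 349.0005798339844), (15.1304292678833, 81.220458984375), 77.46212005615234) [ 12  34  12  33 191]
```

View pics/rack.png

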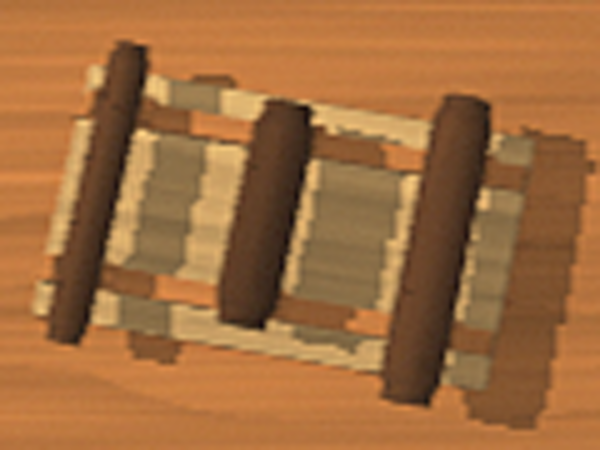

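View pics/jig.png

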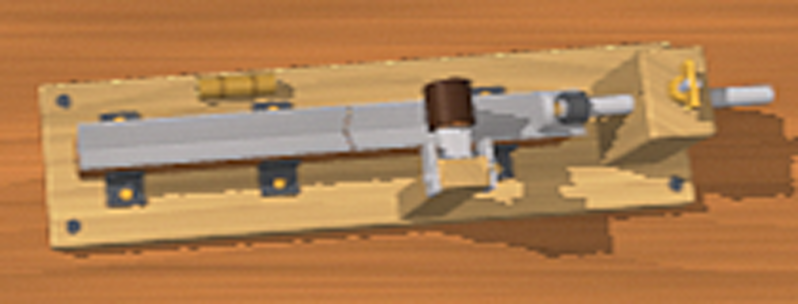

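The crop confirms it: the rod at top-view (252,190) is long and thick. The one at (185,179) is long but thin and the one at (218,183) is short. The jig's open end is on the left, with the shoe at about (438,157) and the stop disc at (470,158). Next I'll take close wrist views of both.

```bash
cat >> h.py <<'E'
from scipy.spatial.transform import Rotation as R
def down(zdir):
    z=np.array([zdir[0],zdir[1],0.]);z/=np.linalg.norm(z);y=np.array([0,0,-1.]);x=np.cross(y,z)
    return R.from_matrix(np.column_stack([x,y,z])).as_rotvec()
E
python3 - <<'E'
from rig import *
from h import *
m=camera_model("top")
f=lambda p,z:onz(m,(320+p[0]/3.8-.37,130+p[1]/3.8-.37),z)[:2].round(4)
print("base corners",[f(p,.018) for p in [(40,86),(705,45),(50,250),(695,205)]])
print("groove",[f(p,.063) for p in [(78,123),(80,172),(548,93)]],"disc",f((565,107),.071),"shoe",f((448,103),.09))
w=camera_model("wrist");RT=R.from_rotvec(current_tool_rot()).as_matrix()
print("cam in tool",(RT.T@(w["cam_to_world"][:3,3]-current_tcp_pos())).round(3),(RT.T@w["cam_to_world"][:3,2]).round(3))
for nm,p,zd in [("rack",(.52,.18,.25),(.19,.98)),("rack-",(.52,.18,.25),(-.19,-.98)),("jig",(.55,-.1,.25),(1,.08)),("jig-",(.55,-.1,.25),(-1,-.08))]:
    print(nm,solve_ik(p,down(zd)))
E
```

```text
base corners [array([ 0.6176, -0.0073]), array([ 0.6418, -0.4468]), array([ 0.5081, -0.0126]), array([ 0.5341, -0.4311])]
groove [array([ 0.5802, -0.0299]), array([ 0.549 , -0.0306]), array([ 0.5969, -0.3232])] disc [ 0.5856 -0.3299] shoe [ 0.5834 -0.2519]
cam in tool [-0.083 -0.162  0.001] [ 0.302  0.953 -0.001]
rack [ 1.89915791e-01  2.42677372e-02  1.68952338e+00 -4.44089210e-16
  1.42780153e+00 -1.18937882e+00]
rack- [ 1.89915791e-01  2.42677372e-02  1.68952338e+00 -4.44089210e-16
  1.42780153e+00  1.95221384e+00]
jig [-0.3209249   0.04556206  1.66765684  0.          1.42837375 -0.40075489]
jig- None
```

```bash
python3 - <<'E'
from rig import *
from h import *
import pickle
ms={}
for nm,p,zd in [("rackw",(.50,.18,.22),(.19,.98)),("jig1",(.57,-.11,.25),(1,.06)),("jig2",(.575,-.27,.25),(1,.06))]:
    move_ptp(p,down(zd)); wait(.15)
    ms[nm]=camera_model("wrist"); im=snapshot("wrist"); cv2.imwrite(f"pics/{nm}.png",im)
pickle.dump(ms,open("ms.pkl","wb"))
print(current_clock(),current_force())
E
```

```text
4.4667 [-0.15699293  0.13989348  0.10985955]
```

View pics/rackw.png

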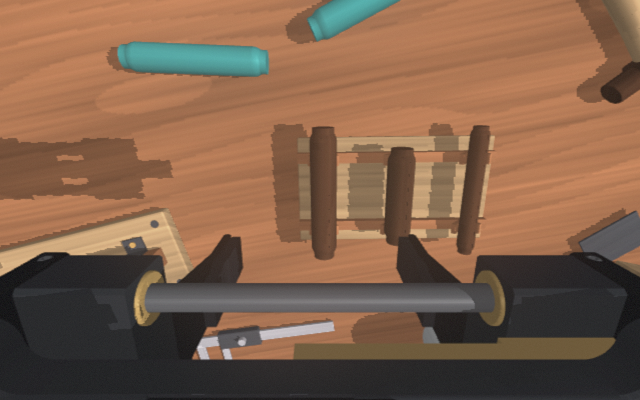

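View pics/jig1.png

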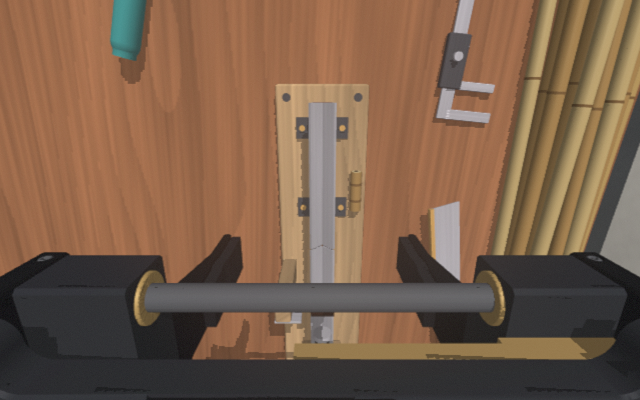

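View pics/jig2.png

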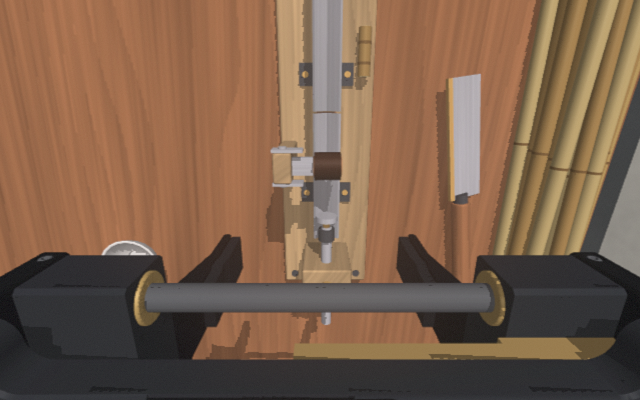

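rackw shows the long thick rod from (322,128) to (323,258). jig1 shows the groove from its open end at (322,103) down to the kerf at (320,247). jig2 shows the shoe at (327,165) and the disc at about (327,220-240). I'll measure these.

```bash
python3 - <<'E'
from h import *
import pickle
ms=pickle.load(open("ms.pkl","rb"))
im=cv2.imread("pics/rackw.png");hsv=cv2.cvtColor(im,cv2.COLOR_BGR2HSV)
sub=im[115:275,296:350].astype(int)
g=((sub.max(2)<105)).astype(np.uint8)
g=cv2.morphologyEx(g,cv2.MORPH_OPEN,np.ones((7,7)))
n,l,s,c=cv2.connectedComponentsWithStats(g);i=1+np.argmax(s[1:,4]);print(s[i])
pts=np.argwhere(l==i)[:,::-1]+[296,115]
W=np.array([onz(ms["rackw"],p,.040)[:2] for p in pts],np.float32)
print("blank",cv2.minAreaRect(W*1000),W.mean(0))
mt=None
# groove
for nm,r0,r1 in (("jig1",108,235),("jig2",30,105)):
    im=cv2.imread(f"pics/{nm}.png");hsv=cv2.cvtColor(im,cv2.COLOR_BGR2HSV)
    E=[];
    for r in range(r0,r1,4):
        row=np.where(hsv[r,296:350,1]<60)[0]+296
        d=np.split(row,np.where(np.diff(row)>2)[0]+1);d=max(d,key=len)
        if 22<len(d)<34:
            a=onz(ms[nm],(d[0]-.5,r),.063)[:2];b=onz(ms[nm],(d[-1]+.5,r),.063)[:2];E.append(np.r_[a,b])
    E=np.array(E);mid=(E[:,:2]+E[:,2:])/2
    pf=np.polyfit(mid[:,1],mid[:,0],1);print(nm,len(E),"x=",pf,"res",np.std(np.polyval(pf,mid[:,1])-mid[:,0]),"width",np.linalg.norm(E[:,:2]-E[:,2:],axis=1).mean())
    cv2.imwrite(f"pics/{nm}c.png",cv2.resize(im[85:255,270:380],None,fx=3.5,fy=3.5,interpolation=cv2.INTER_CUBIC))
cv2.imwrite("pics/j2c.png",cv2.resize(im[90:260,265:385],None,fx=3.5,fy=3.5,interpolation=cv2.INTER_CUBIC))
print("open end",onz(ms["jig1"],(322,102),.063)," kerf",onz(ms["jig1"],(320,246),.055))
E
```

```text
[  14   12   16  132 1703]
blank ((523.8312377929688, 174.61753845214844), (16.28470230102539, 152.77500915527344), 79.70621490478516) [0.5198974  0.17483929]
jig1 25 x= [-0.0610731  0.5670444] res 0.0001646357278884249 width 0.03062920830412196
jig2 14 x= [-0.06260387  0.56676692] res 0.00018205031227217248 width 0.030004715746210848
open end [ 0.56875831 -0.03122276  0.063     ]  kerf [ 0.57737671 -0.20034066  0.055     ]
```

View pics/j2c.png

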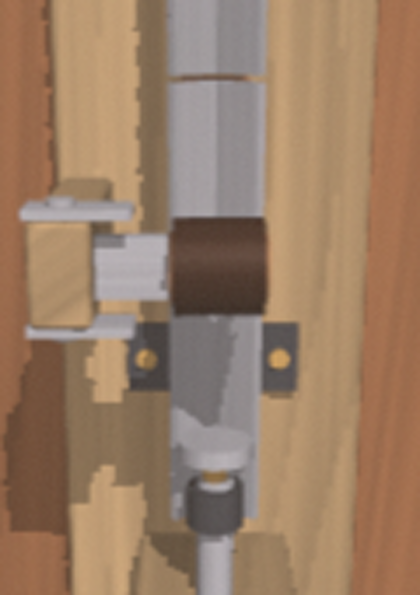

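```bash
python3 - <<'E'
from h import *
import pickle
ms=pickle.load(open("ms.pkl","rb"));m=ms["jig2"]
O=np.array([.5669+.0618*.2206,-.2206]);u=np.array([.0617,-.9981])
im=cv2.imread("pics/jig2.png")
for r in range(206,232): print(r,im[r,323:332,:].mean(1).round().astype(int).mean(), end="; ")
print()
for r,z in ((212,.059),(213,.059),(221,.083),(224,.083),(226,.083)):
    print(r,z,(onz(m,(327,r),z)[:2]-O)@u)
print("shoe",(onz(m,(327,165),.1)[:2]-O)@u, "cam",(m["cam_to_world"][:2,3]-O)@u)
cv2.imwrite("pics/disc.png",cv2.resize(im[200:250,300:360],None,fx=10,fy=10,interpolation=cv2.INTER_CUBIC))
im=cv2.imread("pics/rackw.png");cv2.imwrite("pics/blank.png",cv2.resize(im[115:270,290:360],None,fx=3.8,fy=3.8,interpolation=cv2.INTER_CUBIC))
E
```

```text
206 127.11111111111111; 207 127.22222222222223; 208 126.44444444444444; 209 126.66666666666667; 210 126.55555555555556; 211 134.77777777777777; 212 152.22222222222223; 213 155.77777777777777; 214 156.11111111111111; 215 156.11111111111111; 216 155.77777777777777; 217 156.0; 218 157.55555555555554; 219 166.77777777777777; 220 174.66666666666666; 221 175.11111111111111; 222 175.33333333333334; 223 172.0; 224 141.66666666666666; 225 107.22222222222223; 226 103.44444444444444; 227 121.88888888888889; 228 155.44444444444446; 229 156.88888888888889; 230 109.33333333333333; 231 82.22222222222223; 
212 0.059 0.09378195433704763
213 0.059 0.09502992714849036
221 0.083 0.09549462080857235
224 0.083 0.09905547892691004
226 0.083 0.10144145924400878
shoe 0.029210071528307437 cam -0.036447144073488154
```

View pics/disc.png

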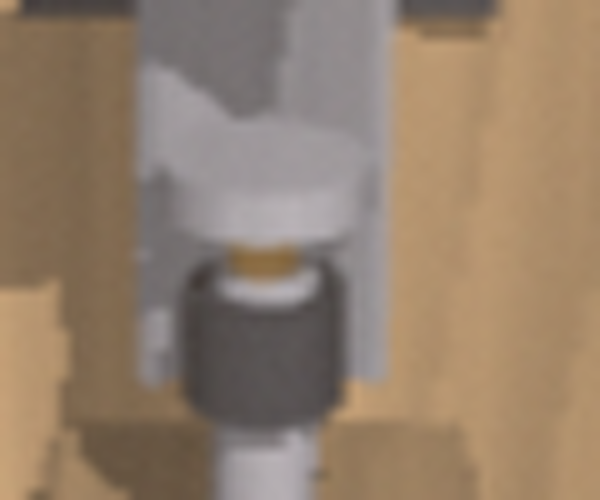

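View pics/blank.png

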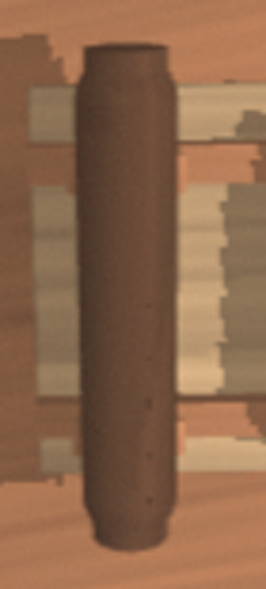

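```bash
python3 - <<'E'
from h import *
import pickle
ms=pickle.load(open("ms.pkl","rb"));m=ms["rackw"]
im=cv2.imread("pics/rackw.png").astype(int)
M=[]
for r in range(140,246,5):
    row=np.where(im[r,300:346].max(1)<118)[0]+300
    d=max(np.split(row,np.where(np.diff(row)>1)[0]+1),key=len)
    a=onz(m,(d[0]-.5,r),.037)[:2];b=onz(m,(d[-1]+.5,r),.037)[:2]
    M.append(np.r_[(a+b)/2,np.linalg.norm(a-b)])
    print(r,d[0],d[-1],M[-1].round(4))
print("ends",onz(m,(322.5,126.8),.03),onz(m,(323.3,259.7),.045))
E
```

```text
140 309 335 [0.4634 0.1912 0.0288]
145 309 335 [0.4686 0.1902 0.0289]
150 309 335 [0.4739 0.1892 0.0291]
155 309 335 [0.4792 0.1882 0.0292]
160 309 335 [0.4846 0.1872 0.0293]
165 309 335 [0.49   0.1861 0.0295]
170 310 335 [0.4956 0.1856 0.0285]
175 310 335 [0.5012 0.1846 0.0287]
180 310 335 [0.5067 0.1835 0.0288]
185 310 335 [0.5124 0.1824 0.0289]
190 310 335 [0.5181 0.1814 0.0291]
195 310 335 [0.5238 0.1803 0.0292]
200 311 335 [0.5297 0.1797 0.0282]
205 310 335 [0.5355 0.1781 0.0295]
210 311 335 [0.5415 0.1775 0.0285]
215 311 335 [0.5475 0.1764 0.0287]
220 300 336 [0.5525 0.1696 0.0427]
225 310 335 [0.5596 0.1735 0.0301]
230 311 335 [0.5658 0.1729 0.0291]
235 311 335 [0.5721 0.1717 0.0293]
240 312 335 [0.5785 0.1711 0.0282]
245 312 335 [0.5848 0.1699 0.0284]
ends [0.45057208 0.1942184  0.03      ] [0.59958401 0.16680211 0.045     ]
```

The disc face is at jig x ≈ 0.093 (two edges agree), and the groove axis fit has 0.2 mm residual. The blank is at (0.525, 0.180), yaw −9.9°. I'll pick it up.

```bash
cat >> h.py <<'E'
O=np.array([.5669+.0618*.2206,-.2206]);u=np.array([.0617,-.9981]);u/=np.linalg.norm(u);JZ=np.array([-u[1],u[0]])
def J(x,z): p=O+u*x; return (p[0],p[1],z)
E
python3 - <<'E'
from rig import *
from h import *
f=down((.173,.985))
move_ptp((.525,.180,.12),f)
move_l((.525,.180,.029),velocity=.1,threshold=8)
print(current_tcp_pos(),current_force())
set_gripper(0.0); print("grip",current_grip_width()*87)
move_l((.525,.180,.13),velocity=.1); print("grip",current_grip_width()*87,current_force(),current_clock())
wait(.1)
cv2.imwrite("pics/lift.png",snapshot("wrist"))
E
```

```text
[0.5256952  0.18011405 0.02971843] [ 0.19929707 -0.24920026 -0.00241995]
grip 29.448174888291135
grip 29.029216379953766 [-0.2670337  -1.07324236 -0.55975528] 9.3833
```

View pics/lift.png

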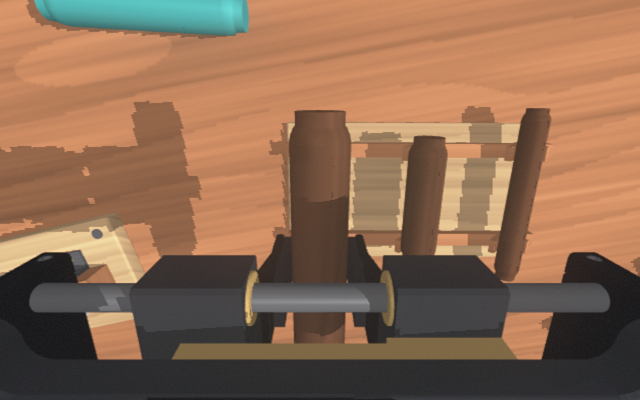

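The rod is held square between the fingers, with its near end at (320,110), and the other two blanks are still in place. Now to lay it in the groove.

```bash
python3 - <<'E'
from rig import *
from h import *
f=down(JZ)
move_l((.525,.180,.16),velocity=.2)
move_ptp(J(-.1,.13),f)
wait(.2);print(current_force())
hit=move_l(J(-.1,.0625),velocity=.06,threshold=4)
print(hit,current_tcp_pos(),current_force(),current_grip_width()*87,current_clock())
cv2.imwrite("pics/lay.png",snapshot("wrist"))
E
```

```text
[ 0.39502064  0.57985769 -1.61409986]
True [ 0.57386408 -0.1206523   0.06300321] [0.6912072  0.8325197  5.17991202] 29.112358793862647 12.2667
```

View pics/lay.png

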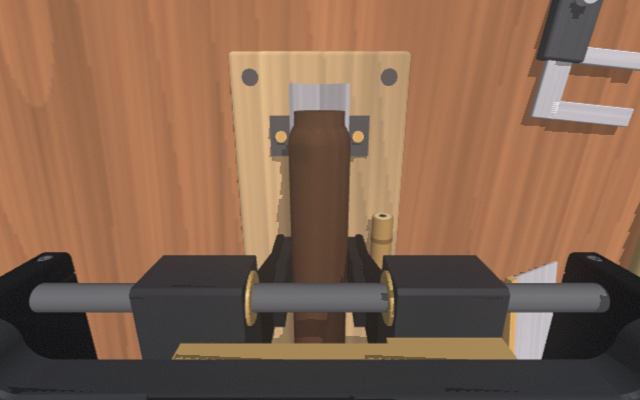

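It came to rest at the expected height (axis ≈ 0.070–0.071) with no side force. I'll release, retreat behind it and close the fingers so they can push on the end face.

```bash
python3 - <<'E'
from rig import *
from h import *
set_gripper(0.75); wait(.3)
move_l(J(-.1,.105),velocity=.1)
move_l(J(-.22,.105),velocity=.15)
set_gripper(0.0)
print(current_clock())
wait(.1)
import pickle;pickle.dump(camera_model("wrist"),open("m3.pkl","wb"));cv2.imwrite("pics/laid.png",snapshot("wrist"));cv2.imwrite("pics/laidtop.png",cv2.resize(snapshot("top")[120:220,310:530],None,fx=3.6,fy=3.6))
print(current_force(),current_tcp_pos())
E
```

```text
16.2833
[-0.00657583  0.06868063  0.24422055] [ 0.56696143 -0.00099785  0.10500424]
```

View pics/laid.png

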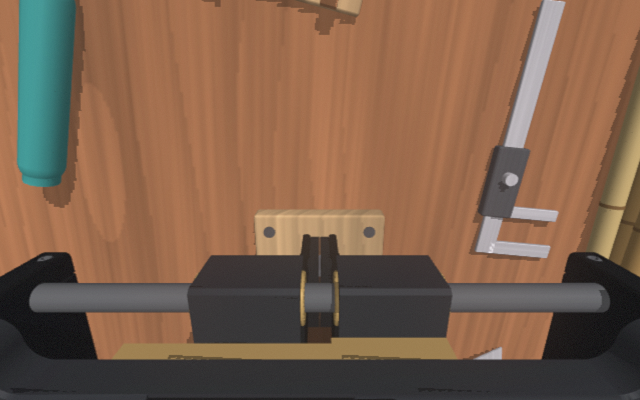

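View pics/laidtop.png

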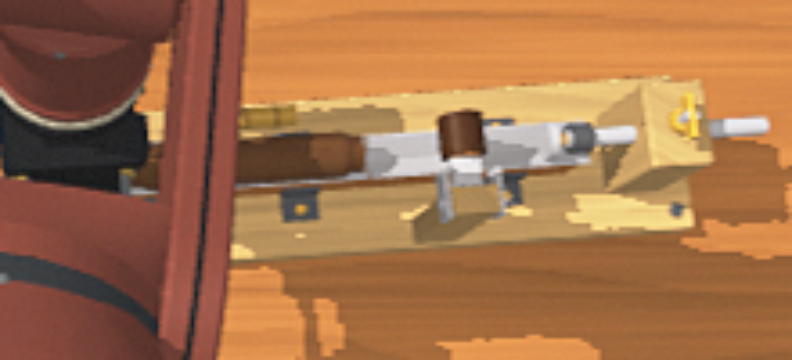

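```bash
python3 - <<'E'
from rig import *
from h import *
move_l(J(-.22,.067),velocity=.1); wait(.2)
jx=lambda:(np.array(current_tcp_pos())[:2]-O)@u
fx=lambda:-np.array(current_force())[:2]@u
print("f0",fx(),current_tcp_pos()[2])
h=move_l(J(-.175,.067),velocity=.015,threshold=.6)
print("contact",h,jx(),fx(),current_clock())
E
```

```text
f0 -0.9107831877405393 0.06789607204857095
contact True -0.18737862233827735 -0.6817566079707378 19.1833
```

```bash
python3 - <<'E'
from rig import *
from h import *
jx=lambda:(np.array(current_tcp_pos())[:2]-O)@u
fx=lambda:-np.array(current_force())[:2]@u
print(fx())
for x in (-.182,-.178,-.172,-.165,-.155,-.145):
    h=move_l(J(x,.067),velocity=.03,threshold=15); print(x,h,round(jx(),4),round(fx(),2),np.round(current_force(),2))
print(current_clock())
cv2.imwrite("pics/push1.png",cv2.resize(snapshot("top")[120:220,310:530],None,fx=3.6,fy=3.6))
E
```

```text
-0.6817566079707378
-0.182 False -0.1818 -0.01 [ 0.22  0.01 -0.52]
-0.178 False -0.1777 -1.09 [ 0.2  -1.08 -0.23]
-0.172 False -0.1717 -1.12 [-0.16 -1.13  0.16]
-0.165 False -0.1647 0.69 [ 0.07  0.69 -0.54]
-0.155 False -0.1547 -0.03 [ 0.25 -0.02  0.21]
-0.145 False -0.1447 0.84 [-0.64  0.8   0.22]
21.5083
```

View pics/push1.png

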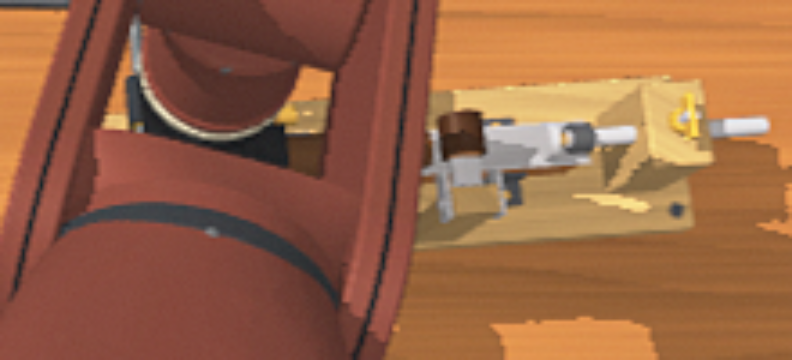

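The blank's front end is now just reaching the shoe, at about (437,140) in the crop. Next it goes under the nose.

```bash
cat >> h.py <<'E'
from rig import *
jx=lambda:(np.array(current_tcp_pos())[:2]-O)@u
fx=lambda:-np.array(current_force())[:2]@u
def favg(n=10):
    s=[]
    for _ in range(n): s.append(fx()); wait(.02)
    return np.round([np.mean(s),np.std(s)],2)
E
python3 - <<'E'
from h import *
print("static",favg())
for x in (-.138,-.132,-.126,-.12,-.114,-.108,-.102):
    h=move_l(J(x,.067),velocity=.025,threshold=18); print(x,h,round(jx(),4),round(fx(),2),favg(5))
print(current_clock(),current_tcp_pos())
E
```

```text
static [0.09 0.35]
-0.138 False -0.1377 -1.03 [-0.4   0.33]
-0.132 False -0.1317 -0.05 [0.25 0.2 ]
-0.126 False -0.1258 0.42 [0.59 0.72]
-0.12 False -0.1203 4.31 [3.8  0.45]
-0.114 False -0.1146 5.07 [5.24 0.52]
-0.108 False -0.1086 4.66 [4.82 0.28]
-0.102 False -0.1025 4.61 [4.8  0.47]
25.0917 [ 0.57423199 -0.11830148  0.06700464]
```

```bash
python3 - <<'E'
from h import *
h=move_l(J(-.080,.067),velocity=.02,threshold=5); print(h,round(jx(),4),favg(8))
for k in range(4):
    h=move_l(J(-.056,.067),velocity=.006,threshold=3); print(h,round(jx(),5),favg(15),current_clock())
    if h: break
E
```

```text
False -0.0809 [6.2  0.58]
True -0.06818 [0.07 0.59] 28.9583
```

It stopped at jig −0.0682, against −0.069 expected, and the arm relaxed onto its own position. I'll press in small steps to check that it really is at the stop.

```bash
python3 - <<'E'
from h import *
x0=jx()
for k in range(1,9):
    move_l(J(x0+k*.0003,.067),velocity=.01,threshold=9)
    f=favg(5); print(k,round((jx()-x0)*1e3,3),f,current_clock())
    if f[0]>8.0: break
E
```

```text
1 0.337 [0.08 0.43] 29.3167
2 0.585 [-0.45  0.59] 29.65
3 0.837 [0.22 0.5 ] 29.9833
4 0.88 [2.   0.46] 30.3167
5 0.933 [4.74 0.19] 30.65
6 0.928 [6.49 0.33] 30.9833
7 0.959 [7.26 0.33] 31.3167
8 0.967 [7.68 0.45] 31.65
```

```bash
python3 - <<'E'
from h import *
x0=jx(); t=0.00142  # present target lead
base=x0-.000967
for k in range(9,20):
    move_l(J(base+k*.0003,.067),velocity=.01,threshold=4)
    f=favg(5); print(k,round((jx()-base)*1e3,3),f,current_clock())
    if f[0]>9.3: break
print("hold",favg(35),round((jx()-base)*1e3,3),current_clock())
cv2.imwrite("pics/press.png",cv2.resize(snapshot("top")[120:220,310:530],None,fx=3.6,fy=3.6))
E
```

```text
9 0.991 [8.91 0.21] 31.9833
10 1.012 [9.55 0.28] 32.3167
hold [9.91 0.55] 0.991 32.9
```

View pics/press.png

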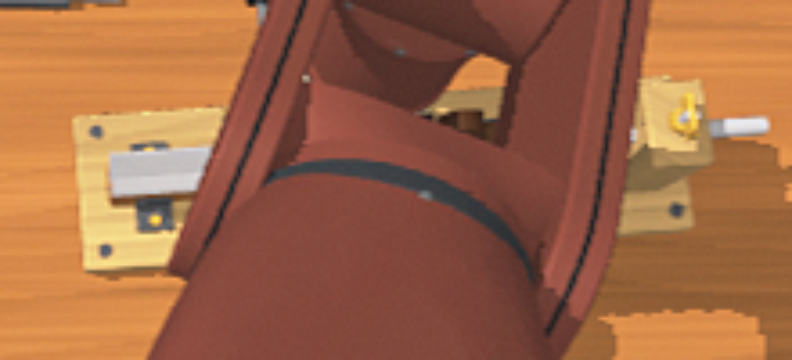

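The arm hides the stop here, but the rod behind the tail block still ends at (769,126), so the stop has not shifted. It held about 9.9 N total for 0.6 s with no creep, against 5–6 N shoe drag. Now I'll back off and look.

```bash
python3 - <<'E'
from h import *
move_l(J(-.12,.067),velocity=.05); move_l(J(-.16,.25),velocity=.2)
move_ptp((.575,-.27,.25),down((1,.06))); wait(.2)
im=snapshot("wrist");m=camera_model("wrist");cv2.imwrite("pics/seat.png",cv2.resize(im[60:260,265:385],None,fx=3,fy=3,interpolation=cv2.INTER_CUBIC))
cv2.imwrite("pics/disc2.png",cv2.resize(im[190:250,290:365],None,fx=8,fy=8,interpolation=cv2.INTER_CUBIC))
cv2.imwrite("pics/seatfull.png",im)
print(current_clock())
E
```

```text
36.3667
```

View pics/seat.png

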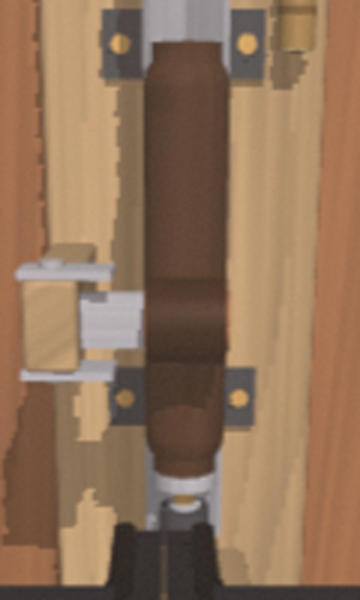

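View pics/disc2.png

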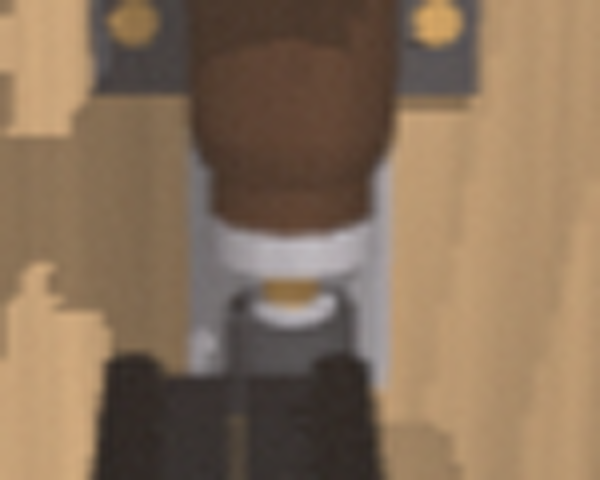

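The blank's end is flush on the disc rim at (290,232) in the crop. The rim is at image row ≈219 and the rod end at ≈228, as before the push, so the stop has not moved. The rod lies straight under the shoe and the gripper is clear, so I'm handing in.

```bash
python3 - <<'E'
from h import *
print(current_force(),current_clock()); close_job()
E
```

```text
[-0.4169042  -0.59585345  0.78709856] 36.3667
the job is handed in; nothing more can be done
```

I loaded the long thick blank into the jig, slid it under the shoe until it was home against the stop's disc, and handed the job in at about 36 s. No verdict was reported.

**How it was done:** I picked the blank out of the rack, lowered it into the groove at jig x ≈ −0.10 and let go. I then pushed its rear face with the closed fingers. Shoe drag rose from about 4.8 N to 6.2 N. The approach to the stop was at 6 mm/s and halted on a 3 N change in force. I pressed on to about 9.9 N total and held it for 0.6 s with no visible creep, then backed off.

**Last checks:**
- **Seating:** the final wrist view shows the blank straight under the shoe with its end flush on the disc. A gap well under 1 mm would not show in that picture.
- **Stop:** the disc rim and rod end are within half a pixel of where they were before the push. The contact point agreed with the position I measured from the pictures to within 2 mm.
- **Other blanks:** the short and thin blanks were seen undisturbed after the pick-up. I did not look at them again afterwards.

**Limits of the force evidence:** the force on the stop itself, about 4 N, is inferred from the total push minus the drag. The force reading also wandered by about ±1 N, so the exact moment the fingers first touched the blank was not clear.

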